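Snap the box markers back into the clip rail

ROBOT

A 7-joint arm with a two-finger parallel gripper is mounted at the origin on the work surface. World frame = base frame: x ahead of the robot, y to its left, z up, the work surface at z = 0. Lengths are in m, angles in rad, forces in N, time in s.
With the tool pointing down it reaches from about 0.425 to 0.875 m from the base axis. Payload 8.4 kg.
Tool frame: the origin (TCP) lies at the very end of the fingers, on their centre line; the grasp point (between the pads) lies 19 mm behind it; z points along the fingers, y is the line along which they close (so a half turn about z gives the same grasp; the last joint's range is limited). The gripper opens to 85 mm and grips with 20 to 120 N. Pads are 22 mm wide; open, the fingers measure 114 mm over their backs; the gripper's body (76 mm by 85 mm) begins 54 mm behind the grasp point. The pads swing forward as they close: fully open they stand 13 mm farther back than shut.
Start: joints at [1.132, 0.333, 0.04, 1.465, -0.013, 1.343, -0.059], TCP at [0.217, -0.613, 0.202] pointing down, gripper open.
Joint ranges: [-2.58, 2.58], [-0.38, 2.09], [-1.3, 1.39], [0.25, 2.4], [-1.5, 4.64], [0.08, 2.09], [-2.65, 2.65]. Speed limits (rad/s): [2.22, 2.22, 2.79, 2.79, 3.14, 3.14, 3.14].

INTERFACE

Orientations are given as a rotation vector (axis times angle).
In Python, from rig import status, capture, camera_params, job gives the robot as it stands.
- The arm moves only by the tool step_arm, never from a script. Its argument "moves" is a list of rows, each an object of numbers: "wx", "wy", "wz": the turn, a rotation vector about the tool's x, y, z in rad; "dx", "dy", "dz": the shift along the tool's x, y, z in mm; "grip": the finger opening in mm, from 0 to 85.4. A call has 1 to 12 rows; each row is the pose to reach, as a shift and turn from the pose commanded when the call began, along the tool's axes at that moment; what a row does not reach only later rows make up. A row lasts 1/12 s, in which the tool goes at most 41.7 mm and 7.16 degrees, less where a joint would pass 70% of its speed; a pose out of reach is approached as far as the arm can. A call with a gripper value outside its range is refused whole. The fingers move at their own pace and stop on an object; "force" is the grip in N (left out, the last holds). Time passes only in rows, so rows that repeat a pose let the fingers close. It gives the time, the measured TCP pose, the force, the opening and the grip force at its end, in the units of the state.
- status.get_state(): the state, without advancing time (a new reading comes with each control period).
- capture(name): name is "scene" or "top" or "wrist"; returns (picture, depth): 400x640x3 uint8, red, green, blue; 400x640 float32, m along the optical axis (not along the pixel's ray), 0 where there is no reading.
- camera_params(name): a dict with "mtx" (3x3 intrinsics, pixels), "world_from_camera" (4x4, takes a point from camera to world coordinates). Camera axes: x right, y down, z forward; pixel columns grow to the right and rows downward; lengths in m; the calibration is good to about 2 mm. The wrist camera is an equidistant fisheye: a pixel r from the principal point sees the ray r / f radians off the axis. A picture is of the moment at which its call begins: read the wrist's pose just before it. camera_params takes no time and is no camera call; for the wrist camera it gives the pose at the moment of the call.
- job.close_job(): hands the job in; it is judged then, once.
The state is a dict: "time_s": time; "joints": joint angles; "joint_vel": joint speeds; "joint_efforts": joint torques, N m; "tcp_pos": TCP position; "orientation": TCP orientation; "force": force on the tool from outside, world axes, zero at the start; "wrist_torque": the same for the moment, N m; "gripper_width": finger opening in m; "gripper_force": force on a finger pad.
Only numpy, scipy, OpenCV 4.12 (cv2) and the standard library are available. Lean on these libraries where they do the work, as an engineer would, in place of code of your own. Each camera call takes 0.05 s, during which the arm holds its last target. There are 200 camera calls.

TASK

Two thick box markers lie loose on the storeroom counter, beside a slim pen that does not belong with them. Snap each thick marker sideways, lying flat and parallel to the one already in the middle, fully down into one of the two empty places of the clip rail, centred in its clips. Leave the middle marker clipped in.

Things in the scene. Friction and masses are not known exactly. Their poses are not given: they have to be found in the camera images.
- marker_1: Thick box marker loose on the counter: white round barrel 20 mm in diameter, 100 mm long, between a black six-sided cap (24 mm across flats, 34 mm long, at +x) and tail (same, 16 mm long); 40 g. Origin mid-barrel on the axis, 12 mm above the counter; x along the axis to the cap. Grip mid-barrel, across the axis. It may go in either free place, cap either way.
- marker_2: Thick box marker loose on the counter: white round barrel 20 mm in diameter, 100 mm long, between a black six-sided cap (24 mm across flats, 34 mm long, at +x) and tail (same, 16 mm long); 40 g. Origin mid-barrel on the axis, 12 mm above the counter; x along the axis to the cap. Grip mid-barrel, across the axis. It may go in either free place, cap either way.
- marker_mid: Third such marker, already in the rail's middle place, where it stays. Seated like this a marker lies along the rail's x, mid-barrel at the rail's x = 0, axis 40 mm above the counter; the jaws have closed over it. Pressing one straight down opens the jaws by itself and takes 5 to 15 N in all.
- clip_rail: Fixed plywood board 130 x 260 x 6 mm (x, y, z); origin under its centre, on the counter, z up. Three places at y = -75 (free), 0 (taken), +75 mm (free). Each has two grey 12 mm wide spring clips at x = -31 and +31 mm, open between for the fingers; tops 64 mm high; mouth 30 mm wide, throat 15 mm at 48 mm height, clip floor at 30 mm.
There are look-alikes about, which are no part of the job. Leave any blue, pink or purple look-alike of the marker_2 alone.

How it is judged:
By the outcome, as a careful person would: the job done as asked, in the order asked, and still so for the second after the job is handed in, with the robot touching nothing.
It also fails if it takes over 54 s, if anything falls off the work surface, if the arm or the gripper's body presses on something with over 40 N, if the wrist force passes 120 N, or if a joint passes its speed limit or range.

## Working session

There is one attempt and no reset: what is moved stays moved. The work goes in short steps, Python scripts to look and compute and a tool call to move; the robot and the scene stay as the last step left them, time stands still between calls to the robot, and variables do not carry over. Pictures are saved under pics/ and viewed, at most 10 in all, crops included, and the job is handed in when it is done.

Besides the shell and the picture viewer there is one more tool, called by a JSON object that holds its "method" and its "body". step_arm: Moves the arm, as the interface text tells. Its arguments: {"type":"object","properties":{"moves":{"type":"array"},"force":{"type":"number"}},"required":["moves"]}

```bash
mkdir -p pics; ls
python3 - <<'E'
from rig import status,capture,camera_params
import cv2,numpy as np
print(status.get_state())
for n in("scene","top"):
    p,d=capture(n); np.savez(f"{n}.npz",p=p,d=d); cv2.imwrite(f"pics/{n}.png",p[:,:,::-1]); c=camera_params(n); print(c["mtx"],np.round(c["world_from_camera"],3))
E
```

```text
pics
{'time_s': 0.0, 'joints': array([ 1.13181188,  0.33388536,  0.03988686,  1.46626739, -0.01339393,
        1.34329084, -0.05848393]), 'joint_vel': array([-1.67715468e-04,  5.53446143e-04,  7.49765084e-04, -7.96392181e-04,
       -2.25700892e-03,  2.99676139e-04,  4.60580436e-05]), 'joint_efforts': array([ 1.11193881e-06, -6.58567786e+01,  1.36557285e+00, -4.05564272e+01,
        1.67329574e-02,  1.26159465e-02,  5.91937081e-06]), 'tcp_pos': array([ 0.21642961, -0.61238354,  0.20153989]), 'orientation': array([-3.09485038e+00, -5.30889567e-01,  6.00758784e-04]), 'force': array([0.31337901, 0.01315618, 0.06787281]), 'wrist_torque': array([0.01681054, 0.03756849, 0.00095908]), 'gripper_force': 0.0, 'gripper_width': 0.08535246233301214}
[[519.00740857   0.         309.84413492]
 [  0.         519.00740857 193.56391098]
 [  0.           0.           1.        ]] [[-0.039  0.609 -0.792  1.42 ]
 [ 0.999  0.01  -0.041  0.011]
 [-0.018 -0.793 -0.609  0.818]
 [ 0.     0.     0.     1.   ]]
[[410.00542544   0.         322.66094696]
 [  0.         410.00542544 194.95561301]
 [  0.           0.           1.        ]] [[-0.018 -0.982  0.19   0.272]
 [-1.     0.016 -0.014 -0.063]
 [ 0.011 -0.19  -0.982  0.984]
 [ 0.     0.     0.     1.   ]]
```

View pics/scene.png

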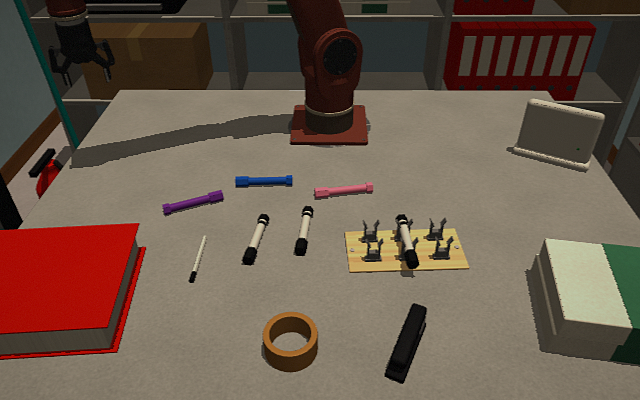

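View pics/top.png

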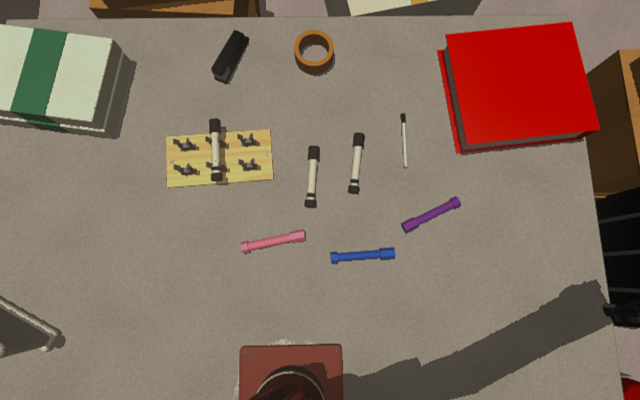

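The scene view shows white-barrelled thick markers at about (256,239) and (304,230). Things they could be mistaken for: the slim pen (198,258), purple (193,202), blue (264,181), pink (344,190), and the seated middle marker (407,240). In the top view the thick markers are at (312,176) and (356,163), the pen is at (404,140), and the rail is centred at about (219,158). I choose the two thick white ones and check them in one crop.

```bash
cat > h.py <<'E'
import numpy as np,cv2
from rig import camera_params
def ray(n,uv,c=None):
    c=c or camera_params(n); M=c["mtx"];T=c["world_from_camera"]
    d=np.array([(uv[0]-M[0,2])/M[0,0],(uv[1]-M[1,2])/M[1,1],1.])
    return T[:3,3],T[:3,:3]@d
def plane(n,uv,z):
    o,d=ray(n,uv); return o+d*(z-o[2])/d[2]
def tri(rs):
    A=0;b=0
    for o,d in rs:
        d=d/np.linalg.norm(d);P=np.eye(3)-np.outer(d,d);A=A+P;b=b+P@o
    x=np.linalg.solve(A,b)
    return x,[round(1e3*np.linalg.norm(np.cross(x-o,d/np.linalg.norm(d))),1) for o,d in rs]
def white(p):
    h=cv2.cvtColor(p,cv2.COLOR_RGB2HSV); return ((h[...,2]>170)&(h[...,1]<70)).astype(np.uint8)
def blobs(m,lo=60,hi=3000):
    out=[]
    for c in cv2.findContours(m,cv2.RETR_EXTERNAL,cv2.CHAIN_APPROX_NONE)[0]:
        if lo<cv2.contourArea(c)<hi: out.append((cv2.minAreaRect(c),c))
    return out
E
python3 - <<'E'
from h import *
for n,roi in(("top",(100,110,430,260)),("scene",(150,180,480,300))):
    z=np.load(n+".npz");p=z["p"]
    m=white(p);k=np.zeros_like(m);k[roi[1]:roi[3],roi[0]:roi[2]]=1
    print(n)
    for r,c in blobs(m*k,30):
        b=cv2.boxPoints(r);print(np.round(r[0],1),np.round(r[1],1),round(r[2],1),plane(n,r[0],.012).round(4))
    h=cv2.cvtColor(p,cv2.COLOR_RGB2HSV)
    w=((h[...,0]>12)&(h[...,0]<30)&(h[...,1]>70)&(h[...,2]>100)).astype(np.uint8)*k
    w=cv2.morphologyEx(w,cv2.MORPH_CLOSE,np.ones((15,15)))
    for r,c in blobs(w,1500,20000):
        H=cv2.convexHull(c);q=cv2.approxPolyDP(H,8,True)[:,0]
        print("rail",[plane(n,u,.006).round(4).tolist() for u in q],q.tolist())
p=np.load("top.npz")["p"];a=cv2.resize(p[110:220,155:395],None,fx=3.2,fy=3.2,interpolation=2)
p=np.load("scene.npz")["p"];b=cv2.resize(p[190:280,230:470],None,fx=3.2,fy=3.2,interpolation=2)
o=np.vstack([a,b])[:600];print(o.shape);cv2.imwrite("pics/c1.png",o[:,:,::-1])
E
```

```text
top
[311.4 175.9] [ 5.6 32.1] 4.1 [ 0.5076 -0.0507  0.012 ]
[355.9 162.3] [ 5.6 31.4] 6.0 [ 0.54   -0.1603  0.012 ]
[214.4 149. ] [32.2  5.8] 87.7 [0.5791 0.1871 0.012 ]
[404.3 144. ] [42.1  1.8] 87.1 [ 0.5851 -0.2819  0.012 ]
rail [[0.6285, 0.0514, 0.006], [0.5026, 0.0457, 0.006], [0.4866, 0.3002, 0.006], [0.6138, 0.3095, 0.006]] [[270, 130], [272, 179], [167, 187], [166, 137]]
scene
[198.7 253.1] [ 2.9 36.3] 17.1 [ 0.5928 -0.2839  0.012 ]
[406.6 236.5] [25.1  5.8] 74.1 [0.5288 0.184  0.012 ]
[256.4 235.1] [ 6.1 25.1] 22.4 [ 0.5306 -0.162   0.012 ]
[304.4 226.1] [ 5.9 22.7] 11.3 [ 0.4969 -0.0521  0.012 ]
rail [[0.6173, 0.3086, 0.006], [0.6348, 0.0502, 0.006], [0.5094, 0.0412, 0.006], [0.4904, 0.2994, 0.006]] [[469, 267], [349, 271], [344, 232], [454, 228]]
(600, 768, 3)
```

View pics/c1.png

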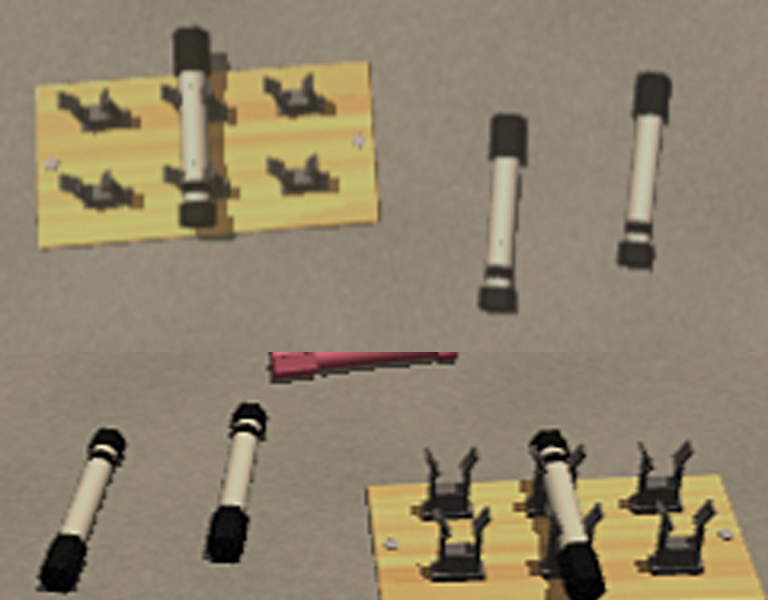

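The crop shows both thick markers with black caps toward +x and a black band near the tail. The middle marker sits in the rail, and the outer clip pairs are free. Next I triangulate the axis directions and mid-barrel points.

Run:
```python
from h import *
from scipy.spatial.transform import Rotation as R
E={}
for n,roi in(("top",(100,110,430,260)),("scene",(150,180,480,300))):
    p=np.load(n+".npz")["p"];m=white(p);k=np.zeros_like(m);k[roi[1]:roi[3],roi[0]:roi[2]]=1
    L=[]
    for r,c in blobs(m*k,30):
        w,h=r[1]
        if min(w,h)<4: continue
        b=cv2.boxPoints(r); i=[(0,1,2,3),(1,2,3,0)][int(np.linalg.norm(b[0]-b[1])>np.linalg.norm(b[1]-b[2]))]
        e=[(b[i[0]]+b[i[1]])/2,(b[i[2]]+b[i[3]])/2]
        e.sort(key=lambda u:-plane(n,u,.01)[0]); L.append(e)   # cap end first
    L.sort(key=lambda e:plane(n,e[0],.01)[1]); E[n]=L
for nm,a,b in zip(("m2","m1","mid"),E["top"],E["scene"]):
    c,rc=tri([ray("top",a[0]),ray("scene",b[0])]);t,rt=tri([ray("top",a[1]),ray("scene",b[1])])
    d=c-t;u=d/np.linalg.norm(d)
    print(nm,"cap",c.round(4),rc,"tail",t.round(4),rt,"len",np.linalg.norm(d).round(4),"yaw",np.degrees(np.arctan2(d[1],d[0])).round(1),"mid",(c-.05*u).round(4))
c=camera_params("wrist");print(c["mtx"]);from rig import status
s=status.get_state();Rt=R.from_rotvec(s["orientation"]).as_matrix();T=c["world_from_camera"]
print("cam in tool",(Rt.T@(T[:3,3]-s["tcp_pos"])).round(4));print((Rt.T@T[:3,:3]).round(3));print(Rt.round(3))
```

```text
m2 cap [ 0.5775 -0.1657  0.0194] [np.float64(0.8), np.float64(0.8)] tail [ 0.4988 -0.154   0.0201] [np.float64(0.2), np.float64(0.2)] len 0.0796 yaw -8.4 mid [ 0.5281 -0.1583  0.0198]
m1 cap [ 0.5455 -0.0544  0.0207] [np.float64(0.3), np.float64(0.3)] tail [ 0.4661 -0.0478  0.0206] [np.float64(0.2), np.float64(0.2)] len 0.0797 yaw -4.8 mid [ 0.4957 -0.0503  0.0206]
mid cap [0.6074 0.1798 0.0488] [np.float64(0.6), np.float64(0.6)] tail [0.5282 0.1739 0.0482] [np.float64(1.0), np.float64(1.0)] len 0.0794 yaw 4.3 mid [0.5575 0.1761 0.0484]
[[309.70691629   0.         318.89062041]
 [  0.         309.70691629 197.20114692]
 [  0.           0.           1.        ]]
cam in tool [ 0.0843  0.0008 -0.1702]
[[ 0.001 -0.945 -0.327]
 [ 1.     0.001 -0.   ]
 [ 0.001 -0.327  0.945]]
[[ 0.943  0.333 -0.001]
 [ 0.333 -0.943  0.001]
 [-0.    -0.001 -1.   ]]
```

Heights check out: the barrel surfaces lie at about 20 mm and 48 mm, as they should for axes at 12 and 40 mm. Moving above marker_2.

{"method": "step_arm", "body": {"moves": [{"dx":445,"dy":-325,"dz":40,"wz":0.485,"grip":85},{"dx":445,"dy":-325,"dz":40,"wz":0.485,"grip":85},{"dx":445,"dy":-325,"dz":40,"wz":0.485,"grip":85},{"dx":445,"dy":-325,"dz":40,"wz":0.485,"grip":85},{"dx":445,"dy":-325,"dz":40,"wz":0.485,"grip":85},{"dx":445,"dy":-325,"dz":40,"wz":0.485,"grip":60},{"dx":445,"dy":-325,"dz":40,"wz":0.485,"grip":60},{"dx":445,"dy":-325,"dz":40,"wz":0.485,"grip":60},{"dx":445,"dy":-325,"dz":40,"wz":0.485,"grip":60},{"dx":445,"dy":-325,"dz":40,"wz":0.485,"grip":60},{"dx":445,"dy":-325,"dz":40,"wz":0.485,"grip":60},{"dx":445,"dy":-325,"dz":40,"wz":0.485,"grip":60}]}}

```text
$.moves[0]: bad value
```

{"method": "step_arm", "body": {"moves": [{"dx":445,"dy":-325,"dz":40,"wx":0,"wy":0,"wz":0.485,"grip":85}]}}

```text
time_s: 0.18
tcp_pos: [0.2334, -0.5833, 0.1985]
orientation: [3.123, 0.331, -0.006]
force: [-0.2, -0.6, -0.2]
gripper_width: 0.0851
gripper_force: 0.0
```

{"method": "step_arm", "body": {"moves": [{"dx":370,"dy":-350,"dz":37,"wx":0,"wy":0,"wz":0.36,"grip":60},{"dx":370,"dy":-350,"dz":37,"wx":0,"wy":0,"wz":0.36,"grip":60},{"dx":370,"dy":-350,"dz":37,"wx":0,"wy":0,"wz":0.36,"grip":60},{"dx":370,"dy":-350,"dz":37,"wx":0,"wy":0,"wz":0.36,"grip":60},{"dx":370,"dy":-350,"dz":37,"wx":0,"wy":0,"wz":0.36,"grip":60},{"dx":370,"dy":-350,"dz":37,"wx":0,"wy":0,"wz":0.36,"grip":60},{"dx":370,"dy":-350,"dz":37,"wx":0,"wy":0,"wz":0.36,"grip":60},{"dx":370,"dy":-350,"dz":37,"wx":0,"wy":0,"wz":0.36,"grip":60},{"dx":370,"dy":-350,"dz":37,"wx":0,"wy":0,"wz":0.36,"grip":60},{"dx":370,"dy":-350,"dz":37,"wx":0,"wy":0,"wz":0.36,"grip":60},{"dx":370,"dy":-350,"dz":37,"wx":0,"wy":0,"wz":0.36,"grip":60},{"dx":370,"dy":-350,"dz":37,"wx":0,"wy":0,"wz":0.36,"grip":60}]}}

```text
time_s: 1.18
tcp_pos: [0.5194, -0.1678, 0.1632]
orientation: [-3.133, 0.228, 0.0]
force: [0.6, -0.2, 0.7]
gripper_width: 0.06
gripper_force: 0.0
```

{"method": "step_arm", "body": {"moves": [{"dx":0,"dy":0,"dz":0,"wx":0,"wy":0,"wz":0,"grip":60},{"dx":0,"dy":0,"dz":0,"wx":0,"wy":0,"wz":0,"grip":60}]}}

```text
time_s: 1.35
tcp_pos: [0.5197, -0.1667, 0.1629]
orientation: [-3.133, 0.219, 0.001]
force: [-0.5, 0.1, -0.1]
gripper_width: 0.0601
gripper_force: 0.0
```

```bash
cat >> h.py <<'E'
from rig import capture,status
from scipy.spatial.transform import Rotation as R
def wray(uv,c):
    M=c["mtx"];T=c["world_from_camera"];v=np.array([uv[0]-M[0,2],uv[1]-M[1,2]])/M[0,0];r=np.linalg.norm(v)+1e-12
    d=np.array([*(v/r*np.sin(r)),np.cos(r)]);return T[:3,3],T[:3,:3]@d
def wplane(uv,z,c):
    o,d=wray(uv,c);return o+d*(z-o[2])/d[2]
def tool():
    s=status.get_state();return np.array(s["tcp_pos"]),R.from_rotvec(s["orientation"]).as_matrix()
def wrist(name,z,lo=150):
    c=camera_params("wrist");p,d=capture("wrist");cv2.imwrite(f"pics/{name}.png",p[:,:,::-1]);np.savez(name+".npz",p=p,d=d,**c)
    t,Rt=tool();print("tcp",t.round(4),"yaw",np.degrees(np.arctan2(Rt[1,0],Rt[0,0])).round(2))
    for r,k in blobs(white(p),lo,9000):
        P=np.array([wplane(u,z,c)[:2] for u in k[:,0].astype(float)]);q=cv2.minAreaRect((P*1e3).astype(np.float32))
        b=cv2.boxPoints(q);a,e=b[1]-b[0],b[2]-b[1];ax=a if np.linalg.norm(a)>np.linalg.norm(e) else e
        ax=ax/np.linalg.norm(ax)*np.sign(ax[0]);cen=np.array(q[0]);hl=max(q[1])/2
        print("px",np.round(r[0]),"cen",cen.round(1),"size",np.round(q[1],1),"yaw",np.degrees(np.arctan2(ax[1],ax[0])).round(2),"mid",(cen+ax*(hl-50)).round(1))
E
python3 -c "
from h import *
wrist('w1',.018)"
```

```text
tcp [ 0.5188 -0.169   0.163 ] yaw -8.2
px [ 56. 193.] cen [554.  209.1] size [56.2 14. ] yaw 2.67 mid [532.2 208.1]
px [220. 201.] cen [504.7 -53.3] size [13.7 82. ] yaw -4.54 mid [495.7 -52.6]
px [312. 146.] cen [ 551.  -164.1] size [12.9 54.6] yaw -7.08 mid [ 528.5 -161.3]
px [420.  97.] cen [ 588.5 -282.5] size [  5.7 105.3] yaw -0.67 mid [ 591.2 -282.5]
```

View pics/w1.png

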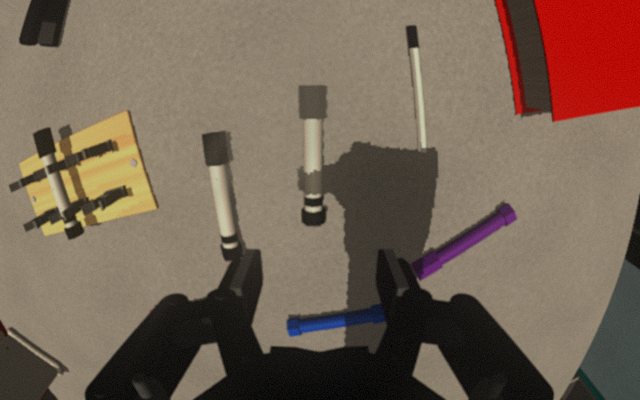

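The wrist view shows marker_2 between the fingers' lanes at (312,150) and marker_1 at (220,200). The positions agree with the fixed views within 3 mm. Descending and gripping.

{"method": "step_arm", "body": {"moves": [{"dx":8,"dy":-9,"dz":40,"wx":0,"wy":0,"wz":0,"grip":60},{"dx":8,"dy":-9,"dz":80,"wx":0,"wy":0,"wz":0,"grip":60},{"dx":8,"dy":-9,"dz":115,"wx":0,"wy":0,"wz":0,"grip":60},{"dx":8,"dy":-9,"dz":140,"wx":0,"wy":0,"wz":0,"grip":60},{"dx":8,"dy":-9,"dz":152,"wx":0,"wy":0,"wz":0,"grip":60},{"dx":8,"dy":-9,"dz":158,"wx":0,"wy":0,"wz":0,"grip":60},{"dx":8,"dy":-9,"dz":158,"wx":0,"wy":0,"wz":0,"grip":60}]}}

```text
time_s: 1.98
tcp_pos: [0.5274, -0.1629, 0.005]
orientation: [3.133, -0.23, -0.002]
force: [-0.9, -0.1, 0.3]
gripper_width: 0.0597
gripper_force: 0.0
```

{"method": "step_arm", "body": {"force": 60, "moves": [{"dx":0,"dy":0,"dz":0,"wx":0,"wy":0,"wz":0,"grip":10},{"dx":0,"dy":0,"dz":0,"wx":0,"wy":0,"wz":0,"grip":10},{"dx":0,"dy":0,"dz":0,"wx":0,"wy":0,"wz":0,"grip":10},{"dx":0,"dy":0,"dz":0,"wx":0,"wy":0,"wz":0,"grip":10},{"dx":0,"dy":0,"dz":0,"wx":0,"wy":0,"wz":0,"grip":10},{"dx":0,"dy":0,"dz":0,"wx":0,"wy":0,"wz":0,"grip":10}]}}

```text
time_s: 2.48
tcp_pos: [0.5283, -0.162, 0.0059]
orientation: [3.133, -0.228, 0.001]
force: [-0.3, 0.2, -0.0]
gripper_width: 0.0101
gripper_force: 0.0
```

```bash
python3 -c "
from h import *
wrist('w2',.018)
p,d=capture('scene');a=p[180:300,180:380];b=np.load('w2.npz')['p']
cv2.imwrite('pics/w2b.png',np.vstack([cv2.resize(a,(500,300)),cv2.resize(b[100:340,120:520],(500,300))])[:,:,::-1])"
```

```text
tcp [ 0.5282 -0.162   0.0058] yaw -8.32
px [164. 280.] cen [509.8 -54.2] size [15.4 72.2] yaw -4.47 mid [496.  -53.1]
px [316. 188.] cen [ 562.4 -165.8] size [15.4 32.1] yaw -8.32 mid [ 528.8 -160.9]
px [503. 120.] cen [ 587.  -279.2] size [  6.6 108.1] yaw -0.75 mid [ 591.1 -279.2]
```

View pics/w2b.png

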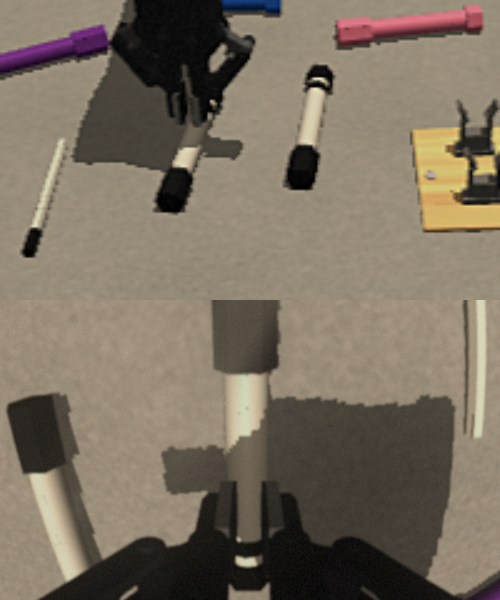

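The lower picture shows the fingers (about 245,500) straddling the top of the barrel with no force on them, so they look too high. I measure the fingertip height from wrist depth.

```bash
python3 -c "
from h import *
z=np.load('w2.npz');c={'mtx':z['mtx'],'world_from_camera':z['world_from_camera']};d=z['d'];p=z['p'];t,Rt=tool()
def pt(u,v):
    o,r=wray((u,v),c);ax=c['world_from_camera'][:3,2];return o+r*d[v,u]/(r@ax)
for v in range(236,300,6):
    print(v,[ (u,*(pt(u,v)*1e3).round(0).astype(int)) for u in (296,302,306,316,326,332,340) if d[v,u]>0], p[v,302])
"
```

```text
236 [(296, np.int64(527), np.int64(-148), np.int64(-1)), (302, np.int64(535), np.int64(-154), np.int64(17)), (306, np.int64(536), np.int64(-157), np.int64(19)), (316, np.int64(536), np.int64(-162), np.int64(19)), (326, np.int64(535), np.int64(-168), np.int64(20)), (332, np.int64(532), np.int64(-171), np.int64(16)), (340, np.int64(523), np.int64(-176), np.int64(-1))] [85 77 64]
242 [(296, np.int64(523), np.int64(-147), np.int64(-1)), (302, np.int64(531), np.int64(-153), np.int64(15)), (306, np.int64(533), np.int64(-156), np.int64(20)), (316, np.int64(532), np.int64(-162), np.int64(20)), (326, np.int64(531), np.int64(-167), np.int64(19)), (332, np.int64(529), np.int64(-170), np.int64(16)), (340, np.int64(519), np.int64(-175), np.int64(-1))] [80 73 63]
248 [(296, np.int64(541), np.int64(-153), np.int64(42)), (302, np.int64(541), np.int64(-156), np.int64(41)), (306, np.int64(541), np.int64(-158), np.int64(42)), (316, np.int64(529), np.int64(-161), np.int64(21)), (326, np.int64(527), np.int64(-167), np.int64(19)), (332, np.int64(539), np.int64(-171), np.int64(42)), (340, np.int64(538), np
[... 2379 characters left out ...]
02, np.int64(537), np.int64(-157), np.int64(72)), (306, np.int64(536), np.int64(-158), np.int64(70)), (316, np.int64(499), np.int64(-157), np.int64(21)), (326, np.int64(497), np.int64(-163), np.int64(19)), (332, np.int64(535), np.int64(-169), np.int64(71)), (340, np.int64(539), np.int64(-173), np.int64(78))] [45 42 36]
296 [(296, np.int64(542), np.int64(-156), np.int64(82)), (302, np.int64(536), np.int64(-157), np.int64(75)), (306, np.int64(533), np.int64(-158), np.int64(71)), (316, np.int64(496), np.int64(-156), np.int64(22)), (326, np.int64(493), np.int64(-162), np.int64(20)), (332, np.int64(531), np.int64(-169), np.int64(71)), (340, np.int64(539), np.int64(-172), np.int64(82))] [19 10 14]
```

Depth puts the fingertips at z≈40 mm while the TCP reads 6 mm. The barrel (20) and counter (−1) read correctly, so the real tips sit about 34 mm behind the stated TCP. I'll open, go lower in small steps while watching the force, and use the measured offset.

{"method": "step_arm", "body": {"moves": [{"dx":0,"dy":-2,"dz":0,"wx":0,"wy":0,"wz":0,"grip":60},{"dx":0,"dy":-2,"dz":0,"wx":0,"wy":0,"wz":0,"grip":60},{"dx":0,"dy":-2,"dz":0,"wx":0,"wy":0,"wz":0,"grip":60},{"dx":0,"dy":-2,"dz":0,"wx":0,"wy":0,"wz":0,"grip":60},{"dx":0,"dy":-2,"dz":8,"wx":0,"wy":0,"wz":0,"grip":60},{"dx":0,"dy":-2,"dz":15,"wx":0,"wy":0,"wz":0,"grip":60},{"dx":0,"dy":-2,"dz":20,"wx":0,"wy":0,"wz":0,"grip":60},{"dx":0,"dy":-2,"dz":24,"wx":0,"wy":0,"wz":0,"grip":60},{"dx":0,"dy":-2,"dz":28,"wx":0,"wy":0,"wz":0,"grip":60},{"dx":0,"dy":-2,"dz":28,"wx":0,"wy":0,"wz":0,"grip":60}]}}

```text
time_s: 3.42
tcp_pos: [0.5277, -0.1597, -0.0236]
orientation: [-3.133, 0.228, 0.002]
force: [-0.7, 0.0, -1.2]
gripper_width: 0.06
gripper_force: 0.0
```

```bash
python3 -c "
from h import *
wrist('w3',.018)
z=np.load('w3.npz');c={'mtx':z['mtx'],'world_from_camera':z['world_from_camera']};d=z['d']
M=c['mtx'];v,u=np.mgrid[0:400,0:640];x=(u-M[0,2])/M[0,0];y=(v-M[1,2])/M[0,0];r=np.hypot(x,y)+1e-9
T=c['world_from_camera'];D=np.stack([x/r*np.tan(r),y/r*np.tan(r),np.ones_like(r)],-1)*d[...,None]
W=D@T[:3,:3].T+T[:3,3];t,Rt=tool();L=(W-t)@Rt
np.savez('L.npz',L=L)
m=(d>0)&(abs(L[...,0]-12)<999)
L=L*1e3
m=(d>0)&(abs(L[...,0]-12)<4)&(abs(L[...,1])<60)&(abs(L[...,1])>22)&(L[...,2]>-100)
for s in(-1,1):
    q=L[m&(np.sign(L[...,1])==s)];q=q[np.argsort(-q[:,2])];print(len(q),q[:60:6].round(1).tolist())
print(status.get_state()['force'])
"
```

```text
tcp [ 0.528  -0.1598 -0.0231] yaw -8.32
px [140. 287.] cen [525.  -55.5] size [15.8 41.7] yaw -3.75 mid [495.9 -53.6]
px [319. 200.] cen [ 565.7 -166.1] size [15.8 26.3] yaw -7.23 mid [ 529.1 -161.5]
px [537. 124.] cen [ 587.5 -278.7] size [ 16. 107.] yaw -0.87 mid [ 591.  -278.7]
3726 [[12.0, -57.7, -20.1], [15.4, -49.5, -20.4], [11.1, -55.3, -20.6], [10.5, -30.7, -20.7], [8.6, -37.0, -20.9], [14.2, -27.1, -20.9], [9.3, -34.6, -20.9], [12.7, -45.1, -21.0], [14.7, -35.8, -21.0], [14.0, -44.9, -21.0]]
3674 [[9.4, 50.5, -20.4], [14.1, 34.6, -20.7], [10.8, 52.0, -20.8], [8.2, 31.8, -20.8], [11.3, 26.6, -20.9], [9.6, 52.7, -21.0], [9.3, 42.9, -21.0], [11.3, 58.4, -21.0], [11.8, 39.8, -21.1], [13.8, 59.2, -21.1]]
[ 0.14694744 -0.66764869  0.15566719]
```

{"method": "step_arm", "body": {"force": 60, "moves": [{"dx":0,"dy":1,"dz":3,"wx":0,"wy":0,"wz":0,"grip":60},{"dx":0,"dy":1,"dz":6,"wx":0,"wy":0,"wz":0,"grip":60},{"dx":0,"dy":1,"dz":6,"wx":0,"wy":0,"wz":0,"grip":30},{"dx":0,"dy":1,"dz":6,"wx":0,"wy":0,"wz":0,"grip":30},{"dx":0,"dy":1,"dz":6,"wx":0,"wy":0,"wz":0,"grip":30},{"dx":0,"dy":1,"dz":6,"wx":0,"wy":0,"wz":0,"grip":30}]}}

```text
time_s: 3.97
tcp_pos: [0.5283, -0.161, -0.0284]
orientation: [3.133, -0.228, 0.0]
force: [-0.5, -0.6, -0.2]
gripper_width: 0.0299
gripper_force: 0.0
```

```bash
python3 -c "
from h import *
wrist('w4',.018)
z=np.load('w4.npz');c={'mtx':z['mtx'],'world_from_camera':z['world_from_camera']};d=z['d']
M=c['mtx'];v,u=np.mgrid[0:400,0:640];x=(u-M[0,2])/M[0,0];y=(v-M[1,2])/M[0,0];r=np.hypot(x,y)+1e-9
T=c['world_from_camera'];D=np.stack([x/r*np.tan(r),y/r*np.tan(r),np.ones_like(r)],-1)*d[...,None]
W=(D@T[:3,:3].T+T[:3,3])*1e3;t,Rt=tool();L=(W-t*1e3)@Rt
m=(abs(L[...,0]-12)<3)&(W[...,2]>4)&(abs(L[...,1])<60)&(abs(L[...,1])>12)
for s in(-1,1):
    q=W[m&(np.sign(L[...,1])==s)];q=q[np.argsort(q[:,2])];print(len(q),q[:40:4].round(1).tolist())
"
```

```text
tcp [ 0.5283 -0.1609 -0.0284] yaw -8.32
px [137. 298.] cen [520.2 -55.1] size [18.1 51. ] yaw -1.25 mid [495.8 -54.5]
px [316. 204.] cen [ 566.  -166.1] size [15.8 25.2] yaw -8.28 mid [ 529.  -160.7]
px [539. 126.] cen [ 587.5 -277.5] size [ 14.1 106.7] yaw -0.62 mid [ 590.8 -277.5]
6805 [[541.5, -145.3, 4.0], [542.1, -144.4, 4.8], [541.9, -148.0, 5.3], [541.5, -146.9, 5.5], [543.0, -142.2, 6.0], [542.1, -146.1, 6.3], [541.9, -145.6, 6.8], [542.3, -142.7, 7.0], [542.8, -144.8, 7.3], [542.3, -146.3, 7.8]]
6627 [[535.8, -184.8, 4.1], [536.9, -179.7, 4.7], [537.1, -179.2, 4.9], [536.9, -181.7, 5.3], [537.1, -178.6, 5.7], [536.9, -181.6, 6.2], [536.9, -182.0, 6.4], [536.9, -179.0, 6.5], [537.2, -178.5, 6.9], [536.8, -181.9, 7.2]]
```

{"method": "step_arm", "body": {"force": 70, "moves": [{"dx":0,"dy":0,"dz":-1,"wx":0,"wy":0,"wz":0,"grip":8},{"dx":0,"dy":0,"dz":-1,"wx":0,"wy":0,"wz":0,"grip":8},{"dx":0,"dy":0,"dz":-1,"wx":0,"wy":0,"wz":0,"grip":8},{"dx":0,"dy":0,"dz":-1,"wx":0,"wy":0,"wz":0,"grip":8},{"dx":0,"dy":0,"dz":-1,"wx":0,"wy":0,"wz":0,"grip":8}]}}

```text
time_s: 4.43
tcp_pos: [0.5284, -0.1609, -0.0273]
orientation: [3.133, -0.228, 0.0]
force: [-1.1, 0.5, 3.4]
gripper_width: 0.0175
gripper_force: 68.5
```

{"method": "step_arm", "body": {"moves": [{"dx":0,"dy":0,"dz":-10,"wx":0,"wy":0,"wz":0,"grip":8},{"dx":0,"dy":0,"dz":-35,"wx":0,"wy":0,"wz":0,"grip":8},{"dx":0,"dy":0,"dz":-70,"wx":0,"wy":0,"wz":0,"grip":8},{"dx":0,"dy":0,"dz":-105,"wx":0,"wy":0,"wz":0,"grip":8},{"dx":0,"dy":0,"dz":-130,"wx":0,"wy":0,"wz":0,"grip":8},{"dx":0,"dy":0,"dz":-140,"wx":0,"wy":0,"wz":0,"grip":8},{"dx":0,"dy":0,"dz":-140,"wx":0,"wy":0,"wz":0,"grip":8}]}}

```text
time_s: 5.02
tcp_pos: [0.5299, -0.1614, 0.1157]
orientation: [3.132, -0.228, 0.008]
force: [0.8, 0.6, -0.6]
gripper_width: 0.0174
gripper_force: 68.4
```

```bash
cat >> h.py <<'E'
def cloud(name):
    z=np.load(name+'.npz');T=z['world_from_camera'];M=z['mtx'];v,u=np.mgrid[0:400,0:640]
    x=(u-M[0,2])/M[0,0];y=(v-M[1,2])/M[0,0];r=np.hypot(x,y)+1e-9
    return (np.stack([x/r*np.tan(r),y/r*np.tan(r),np.ones_like(r)],-1)*z['d'][...,None])@T[:3,:3].T+T[:3,3],z['p'],z['d']
def held(name):
    W,p,d=cloud(name);t,Rt=tool();L=(W-t)@Rt*1e3
    m=(abs(L[...,1])<13)&(L[...,0]>14)&(L[...,0]<110)&(abs(L[...,2]+25)<22)&(d>0)
    w=(p.min(-1)>75)&m; b=(p.max(-1)<75)&m
    for n,k in(("white",w),("black",b)):
        q=L[k]
        if len(q)<30: print(n,len(q));continue
        print(n,len(q),"x",np.percentile(q[:,0],[1,99]).round(1),"y",np.percentile(q[:,1],[2,50,98]).round(1),"top z",np.percentile(q[:,2],[2,50]).round(1))
    q=L[w|b]
    for x in range(18,100,10):
        s=q[abs(q[:,0]-x)<3]
        if len(s)>5: print(x,"ymid",np.round((s[:,1].min()+s[:,1].max())/2,1),"top",np.percentile(s[:,2],5).round(1))
E
python3 -c "
from h import *
wrist('w5',.14);held('w5');print(status.get_state()['gripper_width'],status.get_state()['force'])"
```

```text
tcp [ 0.5287 -0.1611  0.1135] yaw -8.33
px [ 37. 215.] cen [579.3  38.2] size [31.4  9.1] yaw 2.51 mid [545.1  36.7]
px [214. 227.] cen [ 553.9 -108.3] size [ 8.2 44.9] yaw -4.57 mid [ 526.5 -106.1]
px [318. 202.] cen [ 560.3 -165.6] size [17.4 28.7] yaw -9.37 mid [ 525.1 -159.8]
px [440. 104.] cen [ 602.3 -232.7] size [ 3.6 52.4] yaw -0.5 mid [ 578.5 -232.5]
white 411 x [21.8 87.4] y [-9.5 -7.6  9.9] top z [-46.9 -45.5]
black 700 x [16.8 86.6] y [-12.6  10.7  12.9] top z [-46.9 -44.5]
18 ymid 0.5 top -44.4
28 ymid 0.5 top -46.9
38 ymid 0.3 top -46.8
48 ymid 0.3 top -46.9
58 ymid 0.1 top -46.9
68 ymid 0.2 top -46.7
78 ymid 0.0 top -46.6
88 ymid -0.0 top -46.9
0.017345549592624607 [-0.20469897 -0.0083295  -0.71007092]
```

View pics/w5.png

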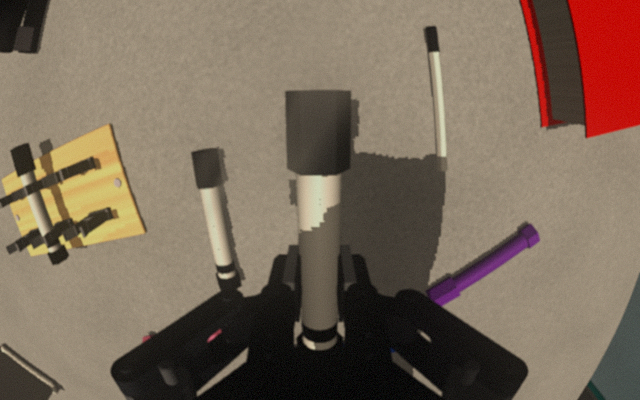

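```bash
sed -i 's/L\[...,2\]+25)<22/L[...,2]+42)<16/' h.py
cat >> h.py <<'E'
def capedge(name):
    W,p,d=cloud(name);t,Rt=tool();L=(W-t)@Rt*1e3
    m=(abs(L[...,1])<5)&(abs(L[...,2]+48)<9)&(d>0);g=p.mean(-1)
    for x in np.arange(40,60,2):
        s=m&(abs(L[...,0]-x)<1);print(x,g[s].mean().round(0),L[s][:,2].mean().round(1),end=' | ')
    s=m&(L[...,0]>86);print('\nfar end',np.percentile(L[s][:,0],98) if s.any() else None)
E
python3 -c "
from h import *
held('w5');capedge('w5')"
```

```text
white 2958 x [14.8 87.2] y [-8.9 -0.1  8.9] top z [-51.7 -49.5]
black 3514 x [53.9 86.1] y [-12.1   2.6  12.5] top z [-53.6 -51.8]
18 ymid 0.5 top -51.1
28 ymid 0.5 top -50.8
38 ymid 0.3 top -50.9
48 ymid 0.3 top -50.9
58 ymid 0.1 top -53.3
68 ymid 0.2 top -53.5
78 ymid 0.0 top -53.3
88 ymid -0.0 top -52.9
40 193.0 -49.9 | 42 193.0 -50.0 | 44 194.0 -50.0 | 46 193.0 -50.0 | 48 193.0 -50.0 | 50 192.0 -50.0 | 52 185.0 -50.1 | 54 68.0 -52.4 | 56 50.0 -52.4 | 58 51.0 -52.5 | 
far end 87.24060736896317
```

Marker_2 is held level and centred in the fingers. Its cap edge is at tool x≈53, so mid-barrel is 3 mm ahead of the TCP, and its axis is 40 mm behind the TCP. Moving over the free place at rail y = −75.

{"method": "step_arm", "body": {"moves": [{"dx":-7,"dy":-264,"dz":0,"wx":0,"wy":0,"wz":-0.215,"grip":8},{"dx":-7,"dy":-264,"dz":0,"wx":0,"wy":0,"wz":-0.215,"grip":8},{"dx":-7,"dy":-264,"dz":0,"wx":0,"wy":0,"wz":-0.215,"grip":8},{"dx":-7,"dy":-264,"dz":0,"wx":0,"wy":0,"wz":-0.215,"grip":8},{"dx":-7,"dy":-264,"dz":0,"wx":0,"wy":0,"wz":-0.215,"grip":8},{"dx":-7,"dy":-264,"dz":0,"wx":0,"wy":0,"wz":-0.215,"grip":8},{"dx":-7,"dy":-264,"dz":0,"wx":0,"wy":0,"wz":-0.215,"grip":8},{"dx":-7,"dy":-264,"dz":0,"wx":0,"wy":0,"wz":-0.215,"grip":8},{"dx":-7,"dy":-264,"dz":0,"wx":0,"wy":0,"wz":-0.215,"grip":8},{"dx":-7,"dy":-264,"dz":0,"wx":0,"wy":0,"wz":-0.215,"grip":8}]}}

```text
time_s: 5.9
tcp_pos: [0.5586, 0.1, 0.1109]
orientation: [3.139, 0.108, -0.004]
force: [-0.2, -1.2, -1.4]
gripper_width: 0.0175
gripper_force: 68.5
```

```bash
python3 -c "
from h import *
wrist('w6',.048);held('w6');capedge('w6')
W,p,d=cloud('w6');np.save('W6.npy',W)
h=cv2.cvtColor(p,cv2.COLOR_RGB2HSV)
m=((h[...,0]>12)&(h[...,0]<30)&(h[...,1]>70)&(h[...,2]>60)&(abs(W[...,2]-.006)<.008))
print('board z',np.median(W[m][:,2]));q=(W[m][:,:2]*1e3).astype(np.float32);r=cv2.minAreaRect(q);print(r)
# dark points by height 25..70mm, grid occupancy
k=(W[...,2]>.055)&(W[...,2]<.07)&(abs(W[...,1]-.17)<.14)&(abs(W[...,0]-.56)<.08)&(d>0)
q=W[k]*1e3
im=np.zeros((160,280),np.uint8)
a=(q[:,0]-480).astype(int);b=(q[:,1]-30).astype(int);im[a.clip(0,159),b.clip(0,279)]=255
n,l,s,c=cv2.connectedComponentsWithStats(cv2.dilate(im,np.ones((3,3))))
for i in range(1,n):
    if s[i,4]>15: print('clip arm x',s[i,1]+480,s[i,1]+480+s[i,3],'y',s[i,0]+30,s[i,0]+30+s[i,2],(c[i][::-1]+[480,30]).round(1))
"
```

```text
tcp [0.5589 0.0995 0.1112] yaw 3.89
px [461. 247.] cen [520.8 -35. ] size [14.1 73.4] yaw -4.26 mid [507.6 -34. ]
px [318. 206.] cen [553.8 100.2] size [52.  28.2] yaw 4.47 mid [529.9  98.3]
px [608. 189.] cen [ 594.  -228.2] size [ 8.3 97.1] yaw -1.23 mid [ 592.5 -228.1]
px [227. 182.] cen [567.8 174.6] size [82.9 14.4] yaw 3.48 mid [559.3 174. ]
white 2985 x [14.8 85.8] y [-9.3 -0.6  8.7] top z [-48.7 -46.6]
black 2030 x [52.5 84.4] y [-12.1   6.3  12.7] top z [-50.5 -48.4]
18 ymid 0.0 top -48.2
28 ymid -0.0 top -48.2
38 ymid -0.5 top -48.1
48 ymid -0.2 top -48.1
58 ymid 4.5 top -50.4
68 ymid 1.8 top -50.2
78 ymid 0.0 top -49.4
88 ymid -0.0 top -50.3
40 190.0 -47.2 | 42 192.0 -47.1 | 44 191.0 -47.0 | 46 191.0 -47.1 | 48 191.0 -47.1 | 50 188.0 -47.2 | 52 97.0 -49.2 | 54 52.0 -49.6 | 56 54.0 -49.6 | 58 56.0 -49.6 | 
far end None
board z 0.004767572533564246
((396.97186279296875, 193.4373779296875), (1021.3013916015625, 651.5541381835938), 80.02558898925781)
clip arm x 515 531 y 256 268 [523.  261.4]
clip arm x 518 533 y 227 236 [525.5 230. ]
clip arm x 520 536 y 182 193 [527.  187.1]
clip arm x 522 538 y 153 162 [529.8 156.9]
clip arm x 525 541 y 112 118 [531.9 114.7]
clip arm x 527 543 y 78 83 [534.6  80. ]
clip arm x 577 592 y 262 273 [584.1 266.6]
clip arm x 580 595 y 230 241 [587.1 234.2]
clip arm x 582 597 y 187 197 [588.8 191.6]
clip arm x 584 599 y 157 166 [591.  160.6]
```

View pics/w6.png

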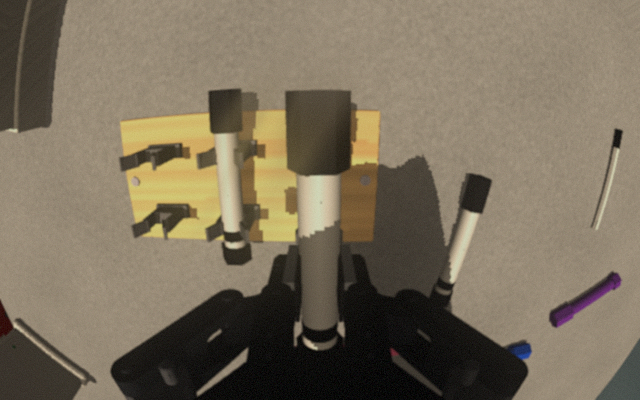

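The wrist view shows the held marker over the right-hand place and the middle marker at (230,190). From the clip arms, the rail centre is (559,174) with yaw 3.9°, which agrees with the middle marker. Place A is therefore (564,99), so I shift 3.5 mm forward and go down.

{"method": "step_arm", "body": {"moves": [{"dx":3.5,"dy":1,"dz":10,"wx":0,"wy":0,"wz":0,"grip":8},{"dx":3.5,"dy":1,"dz":30,"wx":0,"wy":0,"wz":0,"grip":8},{"dx":3.5,"dy":1,"dz":50,"wx":0,"wy":0,"wz":0,"grip":8},{"dx":3.5,"dy":1,"dz":65,"wx":0,"wy":0,"wz":0,"grip":8},{"dx":3.5,"dy":1,"dz":75,"wx":0,"wy":0,"wz":0,"grip":8},{"dx":3.5,"dy":1,"dz":80,"wx":0,"wy":0,"wz":0,"grip":8},{"dx":3.5,"dy":1,"dz":80,"wx":0,"wy":0,"wz":0,"grip":8},{"dx":3.5,"dy":1,"dz":80,"wx":0,"wy":0,"wz":0,"grip":8}]}}

```text
time_s: 6.62
tcp_pos: [0.5634, 0.1003, 0.0327]
orientation: [-3.14, -0.109, -0.0]
force: [0.7, -0.6, -1.0]
gripper_width: 0.0177
gripper_force: 68.5
```

```bash
cat >> h.py <<'E'
def clips(name,lo=.055,hi=.07):
    W,p,d=cloud(name)
    k=(W[...,2]>lo)&(W[...,2]<hi)&(abs(W[...,1]-.17)<.14)&(abs(W[...,0]-.56)<.08)&(d>0)&(p.max(-1)<90)
    q=W[k]*1e3;im=np.zeros((160,280),np.uint8);im[(q[:,0]-480).astype(int).clip(0,159),(q[:,1]-30).astype(int).clip(0,279)]=255
    n,l,s,c=cv2.connectedComponentsWithStats(cv2.dilate(im,np.ones((3,3))))
    for i in range(1,n):
        if s[i,4]>15: print('clip arm',(c[i][::-1]+[480,30]).round(1),'x',s[i,1]+480,s[i,1]+480+s[i,3],'y',s[i,0]+30,s[i,0]+30+s[i,2])
E
python3 -c "
from h import *
wrist('w7',.048);held('w7');capedge('w7');clips('w7');print(tool()[0])"
```

```text
tcp [0.5637 0.1005 0.0332] yaw 3.98
px [495. 292.] cen [529.1 -27.4] size [15.5 67.9] yaw -4.41 mid [513.1 -26.2]
px [318. 206.] cen [588.5 102.3] size [34.6 19.5] yaw 3.82 mid [555.9 100.1]
px [192. 226.] cen [567.7 174. ] size [83.3 15.1] yaw 3.52 mid [559.4 173.5]
white 3174 x [14.7 85.8] y [-8.7  0.5  9.5] top z [-48.9 -46.5]
black 1522 x [52.6 83.8] y [-10.9   7.6  12.8] top z [-50.6 -48.4]
18 ymid 0.7 top -48.0
28 ymid 0.7 top -48.0
38 ymid 0.3 top -47.9
48 ymid 0.5 top -47.9
58 ymid 5.5 top -50.5
68 ymid 7.2 top -50.2
78 ymid 0.2 top -47.6
88 ymid 0.0 top -50.1
40 200.0 -47.0 | 42 201.0 -47.0 | 44 199.0 -47.0 | 46 200.0 -47.0 | 48 200.0 -46.9 | 50 199.0 -47.0 | 52 98.0 -49.3 | 54 57.0 -49.5 | 56 59.0 -49.5 | 58 63.0 -49.3 | 
far end None
clip arm [514.4 106.9] x 513 517 y 105 110
clip arm [515.7  83.8] x 514 518 y 82 87
clip arm [523.2 260.9] x 516 531 y 256 266
clip arm [525.7 230.1] x 518 533 y 227 236
clip arm [528.2 186.4] x 520 537 y 182 192
clip arm [534.5 158.2] x 531 538 y 155 162
clip arm [571.4 114.5] x 567 576 y 109 121
clip arm [573.4  84.2] x 570 578 y 77 92
clip arm [584.7 264.9] x 578 593 y 260 271
clip arm [587.6 234.3] x 581 595 y 231 240
clip arm [589.9 190.2] x 583 598 y 186 195
clip arm [596.3  86.9] x 589 605 y 82 92
clip arm [592.  115.2] x 588 598 y 113 119
clip arm [596.2 161.4] x 592 600 y 157 166
[0.56367395 0.10050974 0.03323147]
```

{"method": "step_arm", "body": {"moves": [{"dx":-1,"dy":1,"dz":3,"wx":0,"wy":0,"wz":0,"grip":8},{"dx":-1,"dy":1,"dz":6,"wx":0,"wy":0,"wz":0,"grip":8},{"dx":-1,"dy":1,"dz":9,"wx":0,"wy":0,"wz":0,"grip":8},{"dx":-1,"dy":1,"dz":12,"wx":0,"wy":0,"wz":0,"grip":8},{"dx":-1,"dy":1,"dz":15,"wx":0,"wy":0,"wz":0,"grip":8},{"dx":-1,"dy":1,"dz":18,"wx":0,"wy":0,"wz":0,"grip":8},{"dx":-1,"dy":1,"dz":20,"wx":0,"wy":0,"wz":0,"grip":8}]}}

```text
time_s: 7.25
tcp_pos: [0.5626, 0.1, 0.0126]
orientation: [-3.139, -0.11, -0.002]
force: [-1.5, 1.2, 4.6]
gripper_width: 0.0176
gripper_force: 69.1
```

{"method": "step_arm", "body": {"moves": [{"dx":0,"dy":0,"dz":2,"wx":0,"wy":0,"wz":0,"grip":8},{"dx":0,"dy":0,"dz":4,"wx":0,"wy":0,"wz":0,"grip":8},{"dx":0,"dy":0,"dz":6,"wx":0,"wy":0,"wz":0,"grip":8},{"dx":0,"dy":0,"dz":8,"wx":0,"wy":0,"wz":0,"grip":8},{"dx":0,"dy":0,"dz":9,"wx":0,"wy":0,"wz":0,"grip":8}]}}

```text
time_s: 7.67
tcp_pos: [0.5616, 0.0996, 0.0028]
orientation: [-3.14, -0.11, 0.001]
force: [0.0, 2.8, -0.6]
gripper_width: 0.0179
gripper_force: 68.7
```

{"method": "step_arm", "body": {"moves": [{"dx":0,"dy":0,"dz":1,"wx":0,"wy":0,"wz":0,"grip":8},{"dx":0,"dy":0,"dz":2,"wx":0,"wy":0,"wz":0,"grip":8},{"dx":0,"dy":0,"dz":2,"wx":0,"wy":0,"wz":0,"grip":8}]}}

```text
time_s: 7.92
tcp_pos: [0.5616, 0.0994, 0.0009]
orientation: [3.14, 0.11, -0.002]
force: [0.3, 2.1, -1.5]
gripper_width: 0.0174
gripper_force: 69.0
```

```bash
python3 -c "
from h import *
wrist('w8',.048);held('w8');capedge('w8');clips('w8');print(tool()[0],status.get_state()['force'])"
```

```text
tcp [0.5617 0.0994 0.0011] yaw 4.0
px [516. 308.] cen [537.7 -23.5] size [18.  57.6] yaw -4.55 mid [516.6 -21.8]
px [318. 207.] cen [598.5 101.9] size [28.4 15.6] yaw 4.05 mid [562.8  99.4]
px [168. 244.] cen [568.  173.3] size [83.  15.3] yaw 3.89 mid [559.6 172.7]
px [442. 121.] cen [640.6  52.7] size [ 9.7 13.1] yaw -64.83 mid [622.2  92. ]
white 3156 x [14.6 85.9] y [-8.8  0.3  8.9] top z [-49.3 -46.9]
black 1523 x [28.8 82.4] y [-2.5  8.2 12.8] top z [-52.4 -48.6]
18 ymid -0.3 top -48.3
28 ymid 0.1 top -51.9
38 ymid -0.0 top -48.5
48 ymid 0.3 top -48.2
58 ymid 5.2 top -50.7
68 ymid 8.0 top -50.2
78 ymid 0.3 top -47.2
88 ymid -0.0 top -50.7
40 205.0 -47.3 | 42 204.0 -47.3 | 44 205.0 -47.3 | 46 203.0 -47.4 | 48 204.0 -47.3 | 50 202.0 -47.3 | 52 118.0 -49.2 | 54 59.0 -49.8 | 56 61.0 -49.9 | 58 64.0 -49.8 | 
far end None
clip arm [523.4 260.7] x 516 532 y 256 267
clip arm [526.2 230. ] x 519 534 y 227 236
clip arm [528.1 186. ] x 521 536 y 181 192
clip arm [529.1  83.4] x 527 532 y 82 86
clip arm [535.5  84. ] x 533 539 y 83 86
clip arm [564.5 112. ] x 548 575 y 105 126
clip arm [566.7  84.8] x 550 577 y 71 93
clip arm [584.9 264.9] x 577 593 y 260 271
clip arm [587.6 234.2] x 580 595 y 230 241
clip arm [589.8 190.2] x 582 598 y 186 195
clip arm [596.2  86.1] x 589 605 y 81 91
clip arm [594.8 115.2] x 588 603 y 112 119
clip arm [597.4 160.8] x 596 600 y 157 166
[0.56172763 0.09940449 0.00110535] [-1.43096353  1.00194321 -2.12286851]
```

Seated: axis height is about 39 mm and the force is back to zero. I nudge it 1 mm forward to centre it, then release and go up.

{"method": "step_arm", "body": {"moves": [{"dx":1.2,"dy":0,"dz":0,"wx":0,"wy":0,"wz":0,"grip":8},{"dx":1.2,"dy":0,"dz":0,"wx":0,"wy":0,"wz":0,"grip":8},{"dx":1.2,"dy":0,"dz":0,"wx":0,"wy":0,"wz":0,"grip":8},{"dx":1.2,"dy":0,"dz":-1,"wx":0,"wy":0,"wz":0,"grip":40},{"dx":1.2,"dy":0,"dz":-1,"wx":0,"wy":0,"wz":0,"grip":40},{"dx":1.2,"dy":0,"dz":-1,"wx":0,"wy":0,"wz":0,"grip":40},{"dx":1.2,"dy":0,"dz":-1,"wx":0,"wy":0,"wz":0,"grip":40},{"dx":1.2,"dy":0,"dz":-10,"wx":0,"wy":0,"wz":0,"grip":40},{"dx":1.2,"dy":0,"dz":-35,"wx":0,"wy":0,"wz":0,"grip":40},{"dx":1.2,"dy":0,"dz":-70,"wx":0,"wy":0,"wz":0,"grip":40},{"dx":1.2,"dy":0,"dz":-100,"wx":0,"wy":0,"wz":0,"grip":60},{"dx":1.2,"dy":0,"dz":-110,"wx":0,"wy":0,"wz":0,"grip":60}]}}

```text
time_s: 8.97
tcp_pos: [0.5656, 0.1003, 0.117]
orientation: [-3.139, -0.11, -0.01]
force: [0.7, 0.1, -0.3]
gripper_width: 0.0596
gripper_force: 0.0
```

```bash
python3 -c "
from h import *
wrist('w9',.048);clips('w9')
W,p,d=cloud('w9');w=(white(p)>0)&(W[...,2]>.03)&(W[...,2]<.06)
for y in(.10,.174):
    for x in (.54,.56,.58,.60):
        q=W[w&(abs(W[...,1]-y)<.03)&(abs(W[...,0]-x)<.006)]
        if len(q)>10: print(y,x,'top z',np.percentile(q[:,2],90).round(4))
"
```

```text
tcp [0.5659 0.1002 0.1171] yaw 4.0
px [458. 250.] cen [521.8 -35.6] size [12.8 71.7] yaw -4.2 mid [507.6 -34.6]
px [229. 188.] cen [568.2 175. ] size [82.2 13.4] yaw 3.34 mid [559.3 174.5]
px [318. 168.] cen [592.1 102.5] size [43.5 13.7] yaw 3.54 mid [563.9 100.7]
clip arm [522.8 261.3] x 516 530 y 257 267
clip arm [528.1 186.2] x 521 536 y 182 192
clip arm [529.7 157.4] x 522 538 y 153 162
clip arm [532.6 111.8] x 525 541 y 108 116
clip arm [528.4 229.8] x 524 533 y 227 235
clip arm [534.9  82. ] x 528 543 y 78 87
clip arm [584.6 265.4] x 578 592 y 261 271
clip arm [589.5 190.1] x 583 597 y 187 194
clip arm [589.5 234.4] x 583 595 y 231 240
clip arm [592.3 160.2] x 586 599 y 156 165
clip arm [596.5  86.6] x 589 604 y 83 91
0.1 0.58 top z 0.0493
0.1 0.6 top z 0.0492
0.174 0.54 top z 0.0492
0.174 0.56 top z 0.0493
0.174 0.58 top z 0.0493
0.174 0.6 top z 0.0492
```

Place A is done: its barrel top is at 49.3 mm, identical to the middle marker, and mid-barrel is within about 1 mm. Now marker_1.

{"method": "step_arm", "body": {"moves": [{"dx":-79,"dy":148,"dz":0,"wx":0,"wy":0,"wz":0.148,"grip":60},{"dx":-79,"dy":148,"dz":0,"wx":0,"wy":0,"wz":0.148,"grip":60},{"dx":-79,"dy":148,"dz":0,"wx":0,"wy":0,"wz":0.148,"grip":60},{"dx":-79,"dy":148,"dz":0,"wx":0,"wy":0,"wz":0.148,"grip":60},{"dx":-79,"dy":148,"dz":30,"wx":0,"wy":0,"wz":0.148,"grip":60},{"dx":-79,"dy":148,"dz":60,"wx":0,"wy":0,"wz":0.148,"grip":60},{"dx":-79,"dy":148,"dz":60,"wx":0,"wy":0,"wz":0.148,"grip":60},{"dx":-79,"dy":148,"dz":60,"wx":0,"wy":0,"wz":0.148,"grip":60},{"dx":-79,"dy":148,"dz":60,"wx":0,"wy":0,"wz":0.148,"grip":60}]}}

```text
time_s: 9.77
tcp_pos: [0.4955, -0.053, 0.0526]
orientation: [-3.139, 0.121, -0.001]
force: [0.2, -0.2, 0.1]
gripper_width: 0.06
gripper_force: 0.0
```

```bash
python3 -c "
from h import *
wrist('w10',.018)"
```

```text
tcp [ 0.496  -0.053   0.0531] yaw -4.42
px [318. 172.] cen [526.5 -55.1] size [14.3 40.5] yaw -5.0 mid [496.8 -52.5]
px [ 37. 171.] cen [556.  211.7] size [62.1 16. ] yaw 3.51 mid [537.1 210.5]
px [ 91. 140.] cen [572.1 126. ] size [97.6 15.4] yaw 3.63 mid [570.9 126. ]
px [574.  93.] cen [ 585.5 -275. ] size [  7.1 108.8] yaw -0.84 mid [ 589.9 -275.1]
```

{"method": "step_arm", "body": {"force": 70, "moves": [{"dx":1.5,"dy":0,"dz":25,"wx":0,"wy":0,"wz":0.01,"grip":60},{"dx":1.5,"dy":0,"dz":50,"wx":0,"wy":0,"wz":0.01,"grip":60},{"dx":1.5,"dy":0,"dz":68,"wx":0,"wy":0,"wz":0.01,"grip":60},{"dx":1.5,"dy":0,"dz":76,"wx":0,"wy":0,"wz":0.01,"grip":60},{"dx":1.5,"dy":0,"dz":80,"wx":0,"wy":0,"wz":0.01,"grip":60},{"dx":1.5,"dy":0,"dz":80,"wx":0,"wy":0,"wz":0.01,"grip":60},{"dx":1.5,"dy":0,"dz":80,"wx":0,"wy":0,"wz":0.01,"grip":8},{"dx":1.5,"dy":0,"dz":80,"wx":0,"wy":0,"wz":0.01,"grip":8},{"dx":1.5,"dy":0,"dz":80,"wx":0,"wy":0,"wz":0.01,"grip":8},{"dx":1.5,"dy":0,"dz":80,"wx":0,"wy":0,"wz":0.01,"grip":8},{"dx":1.5,"dy":0,"dz":80,"wx":0,"wy":0,"wz":0.01,"grip":8},{"dx":1.5,"dy":0,"dz":80,"wx":0,"wy":0,"wz":0.01,"grip":8}]}}

```text
time_s: 10.82
tcp_pos: [0.4972, -0.0538, -0.0273]
orientation: [3.138, -0.138, 0.003]
force: [-1.3, -0.4, 8.7]
gripper_width: 0.0174
gripper_force: 68.1
```

{"method": "step_arm", "body": {"moves": [{"dx":0,"dy":0,"dz":-10,"wx":0,"wy":0,"wz":0,"grip":8},{"dx":0,"dy":0,"dz":-40,"wx":0,"wy":0,"wz":0,"grip":8},{"dx":0,"dy":0,"dz":-80,"wx":0,"wy":0,"wz":0,"grip":8},{"dx":0,"dy":0,"dz":-115,"wx":0,"wy":0,"wz":0,"grip":8},{"dx":0,"dy":0,"dz":-140,"wx":0,"wy":0,"wz":0,"grip":8},{"dx":0,"dy":0,"dz":-145,"wx":0,"wy":0,"wz":0,"grip":8},{"dx":0,"dy":0,"dz":-145,"wx":0,"wy":0,"wz":0,"grip":8}]}}

```text
time_s: 11.4
tcp_pos: [0.4978, -0.0538, 0.1193]
orientation: [3.138, -0.139, 0.007]
force: [0.8, -0.0, -1.6]
gripper_width: 0.0176
gripper_force: 68.7
```

{"method": "step_arm", "body": {"moves": [{"dx":29,"dy":-306,"dz":0,"wx":0,"wy":0,"wz":-0.155,"grip":8},{"dx":29,"dy":-306,"dz":0,"wx":0,"wy":0,"wz":-0.155,"grip":8},{"dx":29,"dy":-306,"dz":0,"wx":0,"wy":0,"wz":-0.155,"grip":8},{"dx":29,"dy":-306,"dz":0,"wx":0,"wy":0,"wz":-0.155,"grip":8},{"dx":29,"dy":-306,"dz":0,"wx":0,"wy":0,"wz":-0.155,"grip":8},{"dx":29,"dy":-306,"dz":0,"wx":0,"wy":0,"wz":-0.155,"grip":8},{"dx":29,"dy":-306,"dz":0,"wx":0,"wy":0,"wz":-0.155,"grip":8},{"dx":29,"dy":-306,"dz":0,"wx":0,"wy":0,"wz":-0.155,"grip":8},{"dx":29,"dy":-306,"dz":0,"wx":0,"wy":0,"wz":-0.155,"grip":8},{"dx":29,"dy":-306,"dz":0,"wx":0,"wy":0,"wz":-0.155,"grip":8},{"dx":29,"dy":-306,"dz":0,"wx":0,"wy":0,"wz":-0.155,"grip":8}]}}

```text
time_s: 12.32
tcp_pos: [0.5516, 0.2472, 0.1152]
orientation: [3.139, 0.104, -0.003]
force: [0.5, -0.0, -0.8]
gripper_width: 0.018
gripper_force: 68.6
```

```bash
python3 -c "
from h import *
wrist('w11',.048);held('w11');capedge('w11');clips('w11')"
```

```text
tcp [0.552  0.2467 0.1156] yaw 3.73
px [317. 208.] cen [543.5 247.3] size [53.2 29.4] yaw 4.66 mid [520.1 245.4]
px [482. 185.] cen [573.1 103.4] size [82.4 16. ] yaw 3.93 mid [564.3 102.8]
px [408. 149.] cen [599.3 178.4] size [19.5 15.1] yaw 7.19 mid [559.3 173.4]
px [42. 60.] cen [697.1 568.1] size [173.1 136.2] yaw 81.4 mid [702.5 604.3]
white 2982 x [14.6 84.6] y [-9.4 -0.6  8.6] top z [-48.5 -46.5]
black 2080 x [51.5 83.1] y [-4.7  6.3 12.7] top z [-50.3 -48.5]
18 ymid 0.0 top -48.2
28 ymid -0.1 top -47.9
38 ymid -0.6 top -47.9
48 ymid 0.0 top -48.0
58 ymid 4.3 top -50.1
68 ymid 5.8 top -50.0
78 ymid 0.0 top -48.4
88 ymid 5.8 top -49.9
40 195.0 -46.9 | 42 195.0 -46.9 | 44 195.0 -46.9 | 46 194.0 -46.9 | 48 195.0 -46.9 | 50 174.0 -47.1 | 52 57.0 -49.5 | 54 52.0 -49.3 | 56 53.0 -49.3 | 58 56.0 -49.3 | 
far end None
clip arm [522.5 262.6] x 515 531 y 260 266
clip arm [527.2 187.7] x 520 536 y 183 193
clip arm [530.  157.3] x 522 538 y 153 164
clip arm [534.1 114.3] x 527 541 y 111 119
clip arm [535.1  83.1] x 529 543 y 79 88
clip arm [590.2 191.1] x 583 597 y 187 197
clip arm [591.9 162.4] x 585 599 y 159 167
clip arm [596.7  87.4] x 591 604 y 84 92
clip arm [598.9 119. ] x 596 602 y 115 123
```

{"method": "step_arm", "body": {"moves": [{"dx":2,"dy":-1.8,"dz":10,"wx":0,"wy":0,"wz":-0.003,"grip":8},{"dx":2,"dy":-1.8,"dz":30,"wx":0,"wy":0,"wz":-0.003,"grip":8},{"dx":2,"dy":-1.8,"dz":50,"wx":0,"wy":0,"wz":-0.003,"grip":8},{"dx":2,"dy":-1.8,"dz":68,"wx":0,"wy":0,"wz":-0.003,"grip":8},{"dx":2,"dy":-1.8,"dz":78,"wx":0,"wy":0,"wz":-0.003,"grip":8},{"dx":2,"dy":-1.8,"dz":83,"wx":0,"wy":0,"wz":-0.003,"grip":8},{"dx":2,"dy":-1.8,"dz":83,"wx":0,"wy":0,"wz":-0.003,"grip":8},{"dx":2,"dy":-1.8,"dz":83,"wx":0,"wy":0,"wz":-0.003,"grip":8}]}}

```text
time_s: 13.03
tcp_pos: [0.5544, 0.2504, 0.034]
orientation: [-3.139, -0.109, -0.001]
force: [-0.2, 0.8, 0.4]
gripper_width: 0.0176
gripper_force: 68.6
```

```bash
python3 -c "
from h import *
wrist('w12',.048);held('w12');capedge('w12');clips('w12')"
```

```text
tcp [0.5547 0.2506 0.0345] yaw 3.98
px [317. 208.] cen [578.  252.4] size [34.9 19.5] yaw 4.97 mid [545.6 249.5]
px [537. 225.] cen [572.9 103.8] size [83.7 17.7] yaw 4.27 mid [564.8 103.2]
px [450. 184.] cen [597.1 179.3] size [25.2 15.7] yaw 4.57 mid [559.8 176.4]
white 2980 x [14.8 84.6] y [-8.6  0.1  9.3] top z [-48.3 -46.3]
black 1818 x [51.4 83. ] y [-10.3   7.   12.7] top z [-50.3 -48.5]
18 ymid -0.4 top -48.0
28 ymid 0.7 top -47.9
38 ymid 0.3 top -47.8
48 ymid 0.5 top -47.9
58 ymid 5.2 top -50.2
68 ymid 7.3 top -49.9
78 ymid 0.2 top -48.9
88 ymid 8.1 top -49.3
40 197.0 -46.9 | 42 198.0 -46.8 | 44 196.0 -46.8 | 46 196.0 -46.8 | 48 197.0 -46.8 | 50 159.0 -47.1 | 52 57.0 -49.2 | 54 55.0 -49.2 | 56 57.0 -49.3 | 58 59.0 -49.3 | 
far end None
clip arm [504.5 256.5] x 503 507 y 255 259
clip arm [529.7 157.1] x 522 538 y 152 163
clip arm [533.7 114. ] x 526 541 y 110 119
clip arm [535.1  83.3] x 528 543 y 79 89
clip arm [532.4 186.3] x 529 536 y 183 191
clip arm [560. 268.] x 559 562 y 265 272
clip arm [564.3 234.7] x 561 569 y 228 242
clip arm [564.3 261.8] x 562 567 y 259 266
clip arm [584.6 264.9] x 577 593 y 262 269
clip arm [586.3 236.1] x 579 595 y 231 241
clip arm [589.5 191.9] x 582 598 y 187 197
clip arm [591.9 162.3] x 585 600 y 158 168
clip arm [594.9 118.7] x 588 603 y 116 123
clip arm [596.7  87.3] x 590 605 y 83 93
```

{"method": "step_arm", "body": {"moves": [{"dx":-0.9,"dy":1.1,"dz":4,"wx":0,"wy":0,"wz":0,"grip":8},{"dx":-0.9,"dy":1.1,"dz":8,"wx":0,"wy":0,"wz":0,"grip":8},{"dx":-0.9,"dy":1.1,"dz":12,"wx":0,"wy":0,"wz":0,"grip":8},{"dx":-0.9,"dy":1.1,"dz":15,"wx":0,"wy":0,"wz":0,"grip":8},{"dx":-0.9,"dy":1.1,"dz":18,"wx":0,"wy":0,"wz":0,"grip":8},{"dx":-0.9,"dy":1.1,"dz":21,"wx":0,"wy":0,"wz":0,"grip":8}]}}

```text
time_s: 13.58
tcp_pos: [0.5538, 0.2502, 0.0131]
orientation: [-3.139, -0.11, -0.002]
force: [-0.6, 0.4, 8.4]
gripper_width: 0.0176
gripper_force: 69.5
```

{"method": "step_arm", "body": {"moves": [{"dx":0,"dy":0,"dz":2,"wx":0,"wy":0,"wz":0,"grip":8},{"dx":0,"dy":0,"dz":4,"wx":0,"wy":0,"wz":0,"grip":8},{"dx":0,"dy":0,"dz":6,"wx":0,"wy":0,"wz":0,"grip":8},{"dx":0,"dy":0,"dz":8,"wx":0,"wy":0,"wz":0,"grip":8},{"dx":0,"dy":0,"dz":10,"wx":0,"wy":0,"wz":0,"grip":8},{"dx":0,"dy":0,"dz":12,"wx":0,"wy":0,"wz":0,"grip":8},{"dx":0,"dy":0,"dz":12,"wx":0,"wy":0,"wz":0,"grip":8}]}}

```text
time_s: 14.17
tcp_pos: [0.5529, 0.2495, 0.0007]
orientation: [3.14, 0.11, -0.001]
force: [-3.2, -0.1, 5.0]
gripper_width: 0.0179
gripper_force: 69.6
```

```bash
python3 -c "
from h import *
wrist('w13',.048);capedge('w13');print(status.get_state()['force'])"
```

```text
tcp [0.5529 0.2495 0.0007] yaw 4.01
px [566. 243.] cen [573.  104.7] size [84.1 18.5] yaw 3.72 mid [565.1 104.2]
px [317. 208.] cen [589.4 252.2] size [26.6 15.2] yaw 4.06 mid [552.8 249.6]
px [474. 205.] cen [595.2 179.4] size [29.8 15.7] yaw 5.16 mid [560.2 176.3]
40 199.0 -47.5 | 42 198.0 -47.5 | 44 197.0 -47.5 | 46 194.0 -47.6 | 48 197.0 -47.5 | 50 162.0 -47.6 | 52 56.0 -49.9 | 54 54.0 -50.0 | 56 56.0 -50.1 | 58 59.0 -50.1 | 
far end None
[-2.06369293 -0.40831731  6.29289813]
```

{"method": "step_arm", "body": {"moves": [{"dx":1.2,"dy":0,"dz":0,"wx":0,"wy":0,"wz":0,"grip":8},{"dx":1.2,"dy":0,"dz":0,"wx":0,"wy":0,"wz":0,"grip":8},{"dx":1.2,"dy":0,"dz":0,"wx":0,"wy":0,"wz":0,"grip":8},{"dx":1.2,"dy":0,"dz":-1,"wx":0,"wy":0,"wz":0,"grip":40},{"dx":1.2,"dy":0,"dz":-1,"wx":0,"wy":0,"wz":0,"grip":40},{"dx":1.2,"dy":0,"dz":-1,"wx":0,"wy":0,"wz":0,"grip":40},{"dx":1.2,"dy":0,"dz":-1,"wx":0,"wy":0,"wz":0,"grip":40},{"dx":1.2,"dy":0,"dz":-10,"wx":0,"wy":0,"wz":0,"grip":40},{"dx":1.2,"dy":0,"dz":-35,"wx":0,"wy":0,"wz":0,"grip":40},{"dx":1.2,"dy":0,"dz":-70,"wx":0,"wy":0,"wz":0,"grip":40},{"dx":1.2,"dy":0,"dz":-105,"wx":0,"wy":0,"wz":0,"grip":40},{"dx":1.2,"dy":0,"dz":-130,"wx":0,"wy":0,"wz":0,"grip":40}]}}

```text
time_s: 15.22
tcp_pos: [0.555, 0.25, 0.1343]
orientation: [-3.138, -0.11, -0.004]
force: [0.7, 1.0, 0.3]
gripper_width: 0.0404
gripper_force: 0.0
```

{"method": "step_arm", "body": {"moves": [{"dx":-80,"dy":0,"dz":-20,"wx":0,"wy":0,"wz":0,"grip":40},{"dx":-80,"dy":0,"dz":-20,"wx":0,"wy":0,"wz":0,"grip":40},{"dx":-80,"dy":0,"dz":-20,"wx":0,"wy":0,"wz":0,"grip":40},{"dx":-80,"dy":0,"dz":-20,"wx":0,"wy":0,"wz":0,"grip":40}]}}

```text
time_s: 15.55
tcp_pos: [0.4736, 0.2441, 0.1522]
orientation: [3.139, 0.112, 0.004]
force: [1.2, -0.4, 0.8]
gripper_width: 0.0401
gripper_force: 0.0
```

```bash
python3 -c "
from h import *
wrist('w14',.048)
W,p,d=cloud('w14');w=(white(p)>0)&(W[...,2]>.03)&(W[...,2]<.06)
for y in(.10,.174,.25):
    for x in (.54,.58,.60):
        q=W[w&(abs(W[...,1]-y)<.03)&(abs(W[...,0]-x)<.006)]
        if len(q)>10: print(y,x,'top z',np.percentile(q[:,2],90).round(4))
"
```

```text
tcp [0.4748 0.2437 0.1517] yaw 4.02
px [ 36. 377.] cen [-65.8 916.7] size [209.5  37.5] yaw 64.3 mid [-42.1 966. ]
px [474.  98.] cen [573.4 102.6] size [82.6 13.9] yaw 3.47 mid [564.7 102.1]
px [401.  91.] cen [568.2 176.7] size [82.3 13.8] yaw 3.88 mid [559.4 176.1]
px [318.  90.] cen [562.2 250.3] size [81.4 12.2] yaw 3.22 mid [552.9 249.8]
px [66. 14.] cen [661.6 548.5] size [132.5  36.5] yaw 77.82 mid [665.1 564.4]
0.1 0.54 top z 0.049
0.1 0.58 top z 0.0493
0.1 0.6 top z 0.0493
0.174 0.54 top z 0.0491
0.174 0.58 top z 0.049
0.174 0.6 top z 0.049
0.25 0.54 top z 0.0493
0.25 0.58 top z 0.0492
0.25 0.6 top z 0.0491
```

View pics/w14.png

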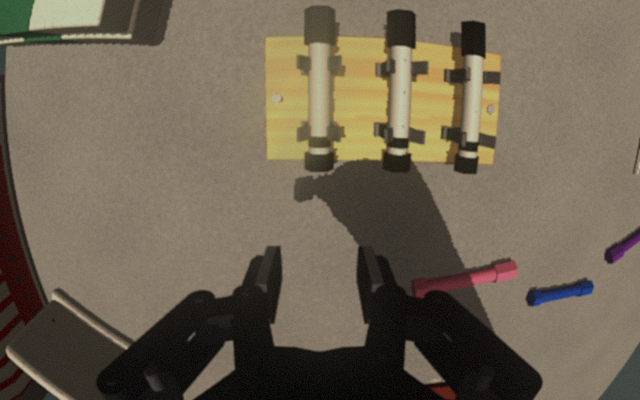

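All three barrels sit at the same height (49 mm), parallel, and centred to within about 1.5 mm: (318,90), (401,91) and (474,98). The gripper is clear, so I'm handing in.

```bash
python3 -c "
from rig import job
print(job.close_job())"
```

```text
the job is handed in; nothing more can be done
None
```

Both thick markers are snapped fully down into the two outer places of the clip rail, parallel to the middle one (still clipped in) and centred to within about 1.5 mm; I handed the job in at about 15.6 s and saw no verdict.

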